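Put the tip box in the drawer and shut it

TASK

Lay the orange plastic box with the dark lid, right way up, on the floor of the open upper drawer of the little blue-fronted chest, then push that drawer fully shut. Leave the rusty square tube offcut where it lies.

Things in the scene. Friction and masses are not known exactly. Their poses are not given: they have to be found in the camera images.
- tip_box_center (a point): Centre of the closed orange plastic box with a dark grey lid: 44 x 64 x 26 mm along its own x, y, z, about 0.09 kg, loose, lying lid up on the bench (centre 13 mm up). Grasp from above across the 44 mm (its x). It swaps places with two bystanders: the tube offcut and a round yellow and white tin, 70 mm wide, 52 mm high.
- chest_drawer0 (a joint): Upper drawer of the grey, blue-fronted two-drawer chest (180 wide, 120 mm high). 0 = shut, grows as it slides out towards the robot (m); starts 0.095 to 0.120, most 0.134. Runs with 1 to 2 N, stays where left. The chest's top covers the drawer from x = joint value - 84 mm (in the drawer_in frame) back; the box passes under it with 10 mm to spare.
- drawer_in (a point): Centre of that drawer's inner floor, 70 mm above the bench, moving with it; x into the chest, y left, z up. Inside 155 (x) by 138 mm (y), walls 28 mm high. Front panel x -82 to -97 mm, top 37 mm above this point. Bar handle, 11 mm thick, 100 mm long along y, at x -134, z +18 mm, may be pushed. A jig plate 36 mm high lies below; an upright plate on it, 100 mm high, and a torch lie 4 cm or more beyond the handle.
- box_tube: Rusty square steel tube offcut, 30 x 60 x 30 mm, lying on the bench; origin at the centre of its underside. A bystander: leave it.
Mind the look-alikes: they are no part of the job. Leave any pink look-alike of the part that bears tip_box_center alone.

How it is judged:
By the outcome, as a careful person would: the job done as asked, in the order asked, and still so for the second after the job is handed in, with the robot touching nothing.
It also fails if it takes over 50 s, if anything falls off the work surface, if the arm or the gripper's body presses on something with over 40 N, if the wrist force passes 120 N, or if a joint passes its speed limit or range.

ROBOT

A 7-joint arm with a two-finger parallel gripper is mounted at the origin on a cart in front of the work surface, level with it; the furniture and walls round the work are solid. World frame = base frame: x ahead of the robot, y to its left, z up, the work surface at z = 0. Lengths are in m, angles in degrees, forces in N, time in s.
With the tool pointing down it reaches from about 0.425 to 0.975 m from the base axis. Payload 16.7 kg.
Tool frame: the origin (TCP) lies at the very end of the fingers, on their centre line; the grasp point (between the pads) lies 19 mm behind it; z points along the fingers, y is the line along which they close (so a half turn about z gives the same grasp; the last joint's range is limited). The gripper opens to 85 mm and grips with 20 to 120 N. Pads are 22 mm wide; open, the fingers measure 114 mm over their backs; the gripper's body (76 mm by 85 mm) begins 54 mm behind the grasp point. The pads swing forward as they close: fully open they stand 13 mm farther back than shut.
Start: joints at [54.918, 24.414, 4.234, 92.017, -1.954, 63.644, -3.845], TCP at [0.301, -0.604, 0.211] pointing down, gripper open.
Joint ranges: [-163.25, 163.25], [-28.42, 122.38], [-70.27, 78.77], [12.13, 141.07], [-58.53, 238.53], [9.26, 117.41], [-156.51, 156.51]. Speed limits (degrees/s): [108.29, 108.29, 136.94, 136.94, 172.46, 172.46, 172.46].

INTERFACE

Orientations are given as [roll, pitch, yaw] about the fixed x, y, z axes, in that order (R = Rz(yaw) Ry(pitch) Rx(roll)).
In Python, from bench import ctrl gives the robot as it stands. The module is installed in compiled form; this text tells all that it offers.
- The arm moves only by the shell command python3 -m pendant 'ROWS'. ROWS is JSON, one flat list of numbers, 7 for each row, row after row: the turn, a rotation vector about the world's x, y, z in degrees, then the shift along the world's x, y, z in m, then the closure, from 0 (fully open) to 1 (shut). In form: [rx, ry, rz, x, y, z, gripper, rx, ry, rz, x, y, z, gripper, ...]. A call has 1 to 12 rows; each row is the pose to reach, as a shift and turn from the pose commanded when the call began; what a row does not reach only later rows make up. A row lasts 1/12 s, in which the tool goes at most 41.7 mm and 7.16 degrees, less where a joint would pass 70% of its speed; a pose out of reach is approached as far as the arm can. A call with a gripper value outside its range is refused whole. The fingers move at their own pace and stop on an object; the grip force is fixed at half the most. Time passes only in rows, so rows that repeat a pose let the fingers close. It gives the time, the measured TCP pose, the force, the opening and the grip force at its end, in the units of the state.
- ctrl.sense(): the state, without advancing time (a new reading comes with each control period).
- ctrl.snapshot(name): name is "scene" or "side" or "wrist"; returns a dict with "image" (384x512x3 uint8, red, green, blue), "depth" (384x512 float32, m along the optical axis (not along the pixel's ray), 0 where there is no reading), "fx", "fy", "cx", "cy" (pixels), "cam_to_world" (4x4, takes a point from camera to world coordinates). Camera axes: x right, y down, z forward; pixel columns grow to the right and rows downward; lengths in m; the calibration is good to about 2 mm. A picture is of the moment at which its call begins.
- ctrl.finish_job(): hands the job in; it is judged then, once.
The state is a dict: "time_s": time; "joint_pos": joint angles; "joint_velocities": joint speeds; "joint_torque": joint torques, N m; "eef_pos": TCP position; "eef_rot": TCP orientation; "force": force on the tool from outside, world axes, zero at the start; "moment": the same for the moment, N m; "width": finger opening in m; "gripper_force": force on a finger pad.
Only numpy, scipy, OpenCV 4.12 (cv2) and the standard library are available. Lean on these libraries where they do the work, as an engineer would, in place of code of your own. Each camera call takes 0.05 s, during which the arm holds its last target. There are 200 camera calls.

## Working session

There is one attempt and no reset: what is moved stays moved. The work goes in short steps, Python scripts to look and compute and a shell command to move; the robot and the scene stay as the last step left them, time stands still between calls to the robot, and variables do not carry over. Pictures are saved under pics/ and viewed, at most 10 in all, crops included, and the job is handed in when it is done.

```bash
mkdir -p pics; cat > h.py <<'E'
import numpy as np, cv2
from bench import ctrl
def snap(n,fn):
    s=ctrl.snapshot(n); np.savez(fn+'.npz',**s); cv2.imwrite(f'pics/{fn}.png',s['image'][:,:,::-1]); return s
def load(fn): return dict(np.load(fn+'.npz'))
def ray(s,u,v,z):
    T=s['cam_to_world']; d=T[:3,:3]@np.array([(u-s['cx'])/s['fx'],(v-s['cy'])/s['fy'],1]); o=T[:3,3]
    return o+d*(z-o[2])/d[2]
def pts(s):
    v,u=np.mgrid[:384,:512]; d=s['depth']; T=s['cam_to_world']
    P=np.stack([(u-s['cx'])/s['fx']*d,(v-s['cy'])/s['fy']*d,d],-1)
    return P@T[:3,:3].T+T[:3,3]
E
python3 - <<'E'
from h import *
a=snap('scene','scene0');b=snap('side','side0');
im=np.hstack([a['image'],b['image']])[:,:,::-1]
cv2.imwrite('pics/both0.png',cv2.resize(im,(800,300)))
print(a['cam_to_world'].round(3),b['cam_to_world'].round(3));st=ctrl.sense();print({k:np.round(st[k],3) for k in('time_s','eef_pos','eef_rot','width')})
E
```

```text
[[ 0.436 -0.697  0.569  0.099]
 [-0.9   -0.336  0.279 -0.067]
 [-0.003 -0.633 -0.774  0.737]
 [ 0.     0.     0.     1.   ]] [[ 0.821 -0.348  0.452  0.212]
 [-0.57  -0.47   0.674 -0.407]
 [-0.022 -0.811 -0.584  0.57 ]
 [ 0.     0.     0.     1.   ]]
{'time_s': np.float64(0.1), 'eef_pos': array([ 0.301, -0.604,  0.21 ]), 'eef_rot': array([-1.79935e+02,  4.00000e-03,  2.65140e+01]), 'width': np.float64(0.085)}
```

View pics/scene0.png

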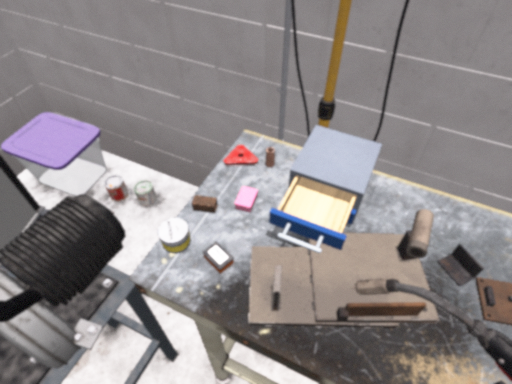

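View pics/side0.png

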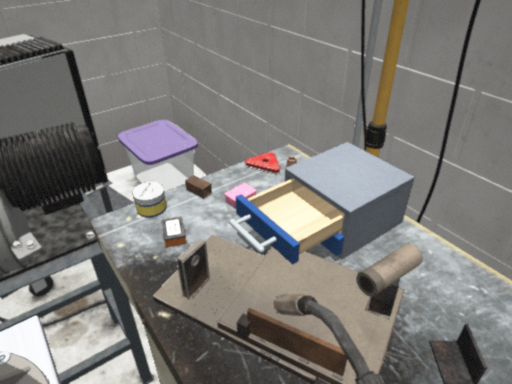

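Candidates in the scene view: the orange box with a dark-rimmed lid (218,256), the pink look-alike (246,198) and the rusty tube (204,204). The tin is at (174,235). The box at (218,256) fits, and in the side view it is at (174,231) with orange sides. Next I'll check it in a close crop and measure.

```bash
python3 - <<'E'
from h import *
a=load('scene0');b=load('side0')
ca=cv2.resize(a['image'][180:280,150:270],(480,400),interpolation=2);cb=cv2.resize(b['image'][200:260,140:210],(310,400),interpolation=2)[:,:,::1]
cv2.imwrite('pics/crop.png',np.hstack([ca,cb])[:,:,::-1])
for n,s,(u0,u1,v0,v1) in(('sc',a,(195,240,238,275)),('si',b,(155,192,212,250))):
    P=pts(s)[v0:v1,u0:u1].reshape(-1,3)
    Q=P[(P[:,2]>.019)&(P[:,2]<.035)]
    r=cv2.minAreaRect((Q[:,:2]*1000).astype(np.float32)); print(n,len(Q),Q.mean(0).round(4),r, np.median(Q[:,2]))
# blue front & drawer
for n,s in(('sc',a),('si',b)):
    P=pts(s); h=cv2.cvtColor(s['image'],cv2.COLOR_RGB2HSV)
    m=(h[...,0]>105)&(h[...,0]<122)&(h[...,1]>170)&(h[...,2]>60)&(s['depth']>0)
    Q=P[m]; Q=Q[(Q[:,2]>.03)&(Q[:,2]<.14)]
    T=Q[Q[:,2]>.100]; r=cv2.minAreaRect((T[:,:2]*1000).astype(np.float32)); print(n,'blue',len(Q),Q.min(0).round(3),Q.max(0).round(3),'top',r)
    C=P[(P[...,2]>.112)&(P[...,2]<.128)&(h[...,1]<90)&(P[...,0]<1.2)]; r=cv2.minAreaRect((C[:,:2]*1000).astype(np.float32)); print('chest top',len(C),r,cv2.boxPoints(r).round(0).tolist())
    # wood floor
    w=(h[...,0]>10)&(h[...,0]<28)&(h[...,1]>50)&(h[...,2]>140); F=P[w&(abs(P[...,2]-.07)<.006)]; 
    if len(F)>20: r=cv2.minAreaRect((F[:,:2]*1000).astype(np.float32)); print('floor',len(F),F[:,2].mean(),r,cv2.boxPoints(r).round(0).tolist())
E
```

```text
sc 480 [0.43   0.1946 0.0266] ((431.2802734375, 196.31201171875), (64.0529556274414, 42.624473571777344), 68.38725280761719) 0.02682444138209089
si 457 [0.428  0.1927 0.0255] ((429.44525146484375, 195.6669921875), (67.41963195800781, 43.3771858215332), 68.98475646972656) 0.025707960219001902
sc blue 360 [ 0.536 -0.05   0.032] [0.657 0.111 0.111] top ((540.45068359375, 31.24549102783203), (7.932770252227783, 160.2361602783203), 0.4631813168525696)
chest top 7328 ((634.4540405273438, 506.4162902832031), (1725.9439697265625, 1075.47265625), 89.96212005615234) [[96.0, -356.0], [1172.0, -357.0], [1173.0, 1369.0], [97.0, 1370.0]]
floor 684 0.07075621550649053 ((760.5682373046875, 38.51655960083008), (361.9654846191406, 160.89620971679688), 0.5033763647079468) [[579.0, 117.0], [580.0, -44.0], [942.0, -40.0], [941.0, 121.0]]
si blue 103 [ 0.535 -0.056  0.032] [0.652 0.108 0.106] top ((536.6513061523438, 6.997158050537109), (4.495106220245361, 123.90740966796875), 2.750006914138794)
chest top 8970 ((667.282470703125, 834.6212158203125), (2086.74853515625, 1004.3529052734375), 89.90214538574219) [[163.0, -208.0], [1168.0, -210.0], [1171.0, 1877.0], [167.0, 1879.0]]
floor 827 0.0700947465527148 ((636.4661865234375, 30.552974700927734), (132.0347137451172, 147.26268005371094), 0.371238648891449) [[570.0, 104.0], [571.0, -44.0], [703.0, -43.0], [702.0, 105.0]]
```

View pics/crop.png

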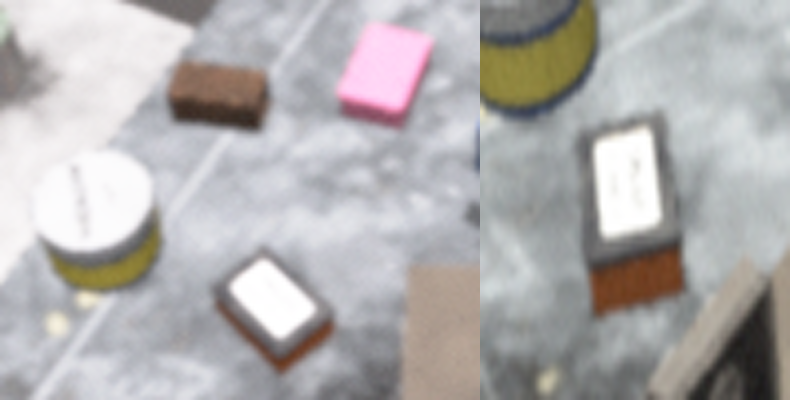

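The crop confirms the box: dark lid with a white label and orange sides, scene (218,256). Its centre is at (0.430, 0.196), its top at 26 mm and its long axis at 68.5°, which match the sizes given. The pink block and the brown tube are separate. Now the drawer and obstacle extents.

```bash
python3 - <<'E'
from h import *
a=load('scene0');b=load('side0')
R=lambda Q:[np.percentile(Q,[1,99],axis=0).round(3).tolist(),len(Q)]
for n,s in(('sc',a),('si',b)):
    P=pts(s);ok=s['depth']>0
    box=lambda x0,x1,y0,y1,z0,z1:P[ok&(P[...,0]>x0)&(P[...,0]<x1)&(P[...,1]>y0)&(P[...,1]<y1)&(P[...,2]>z0)&(P[...,2]<z1)]
    print(n,'chest',R(box(.55,.95,-.2,.2,.115,.126)))
    print('handle',R(box(.47,.525,-.04,.1,.07,.1)))
    print('near handle, z>.05',R(box(.3,.48,-.15,.16,.05,.2)))
    print('tall things',R(box(.3,1,-.6,-.08,.09,.25)), R(box(.3,.7,.1,.4,.06,.3)))
E
```

```text
sc chest [[[0.558, -0.178, 0.116], [0.935, 0.122, 0.124]], 4033]
handle [[[0.497, -0.017, 0.087], [0.523, 0.079, 0.096]], 280]
near handle, z>.05 [[[0.369, -0.149, 0.052], [0.476, 0.047, 0.123]], 1123]
tall things [[[0.398, -0.362, 0.091], [0.654, -0.118, 0.173]], 3644] [[[0.301, 0.1, 0.068], [0.695, 0.399, 0.175]], 1592]
si chest [[[0.556, -0.186, 0.116], [0.934, 0.123, 0.123]], 4940]
handle [[[0.495, -0.018, 0.085], [0.524, 0.077, 0.095]], 357]
near handle, z>.05 [[[0.367, -0.149, 0.051], [0.471, 0.044, 0.121]], 2212]
tall things [[[0.425, -0.301, 0.091], [0.656, -0.123, 0.17]], 4049] [[[0.301, 0.1, 0.065], [0.695, 0.399, 0.172]], 2283]
```

```bash
python3 - <<'E'
from h import *
H=np.zeros((75,90))
for n in('scene0','side0'):
    s=load(n);P=pts(s)[s['depth']>0]
    i=((1.0-P[:,0])*100).astype(int);j=((.45-P[:,1])*100).astype(int)
    k=(i>=0)&(i<75)&(j>=0)&(j<90)&(P[:,2]<.4);np.maximum.at(H,(i[k],j[k]),P[k,2])
g=cv2.applyColorMap(np.clip(H/.2*255,0,255).astype(np.uint8),cv2.COLORMAP_JET)
g=cv2.resize(g,(720,600),interpolation=0)
for t in range(0,90,10): cv2.putText(g,f'{.45-t/100:.2f}',(t*8,10),0,.35,(255,255,255))
for t in range(0,75,10): cv2.putText(g,f'{1-t/100:.1f}',(0,t*8+4),0,.35,(255,255,255))
for x,y in((.43,.196),):cv2.circle(g,(int((.45-y)*800),int((1-x)*800)),4,(255,255,255),1)
cv2.imwrite('pics/hm.png',g)
E
```

```text
(no output)
```

View pics/hm.png

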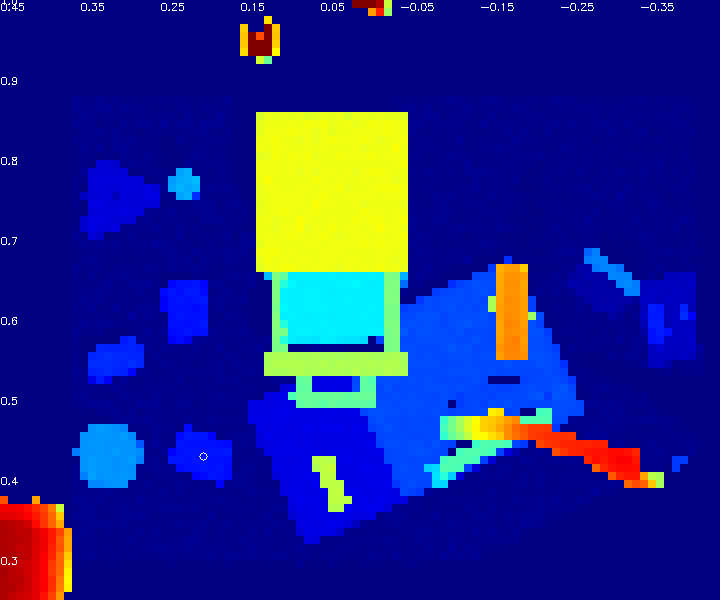

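The height map shows the bench layout:
- **Box:** at the marked pixel (203,457).
- **Chest:** front edge near x 0.657, with the open drawer floor (cyan) in front of it.
- **Upright plate:** near x 0.36–0.43, y 0.04 (pixel (335,480)).
- **Torch hose:** up to 0.17 high, around (590,455).

I'll travel high and turn +42° on the way.

```bash
python3 -m pendant '[0,0,3.5,0.01,0.02,0.02,0, 0,0,7,0.02,0.05,0.04,0, 0,0,10.5,0.04,0.08,0.055,0, 0,0,14,0.055,0.115,0.065,0, 0,0,17.5,0.07,0.15,0.07,0, 0,0,21,0.085,0.185,0.07,0, 0,0,24.5,0.1,0.22,0.07,0, 0,0,28,0.115,0.255,0.07,0, 0,0,31.5,0.13,0.29,0.07,0, 0,0,35,0.145,0.325,0.07,0, 0,0,38.5,0.16,0.36,0.07,0, 0,0,42,0.17,0.395,0.07,0]'
```

```text
time_s: 1.1
eef_pos: [0.472, -0.2069, 0.2804]
eef_rot: [-180.0, -0.0, 68.7]
force: [1.3, 1.1, 0.2]
width: 0.0852
gripper_force: 0.0
```

```bash
python3 -m pendant '[0,0,0,0,0.035,0,0, 0,0,0,0,0.07,0,0, 0,0,0,0,0.105,0,0, 0,0,0,0,0.14,0,0, 0,0,0,-0.005,0.175,0,0, 0,0,0,-0.01,0.21,0,0, 0,0,0,-0.015,0.245,-0.01,0, 0,0,0,-0.02,0.28,-0.03,0, 0,0,0,-0.027,0.315,-0.05,0, 0,0,0,-0.034,0.35,-0.065,0, 0,0,0,-0.041,0.38,-0.08,0, 0,0,0,-0.041,0.405,-0.1,0]'
python3 - <<'E'
from h import *
s=snap('wrist','w1'); P=pts(s);ok=s['depth']>0
m=ok&(abs(P[...,2]-.026)<.006)&(abs(P[...,0]-.43)<.06)&(abs(P[...,1]-.195)<.06)
Q=P[m]; print(len(Q),np.median(Q[:,2]),cv2.minAreaRect((Q[:,:2]*1000).astype(np.float32)));print(np.round(ctrl.sense()['eef_pos'],4))
E
```

```text
time_s: 2.1
eef_pos: [0.4291, 0.1984, 0.1805]
eef_rot: [180.0, -0.0, 68.6]
force: [1.0, -0.4, -0.3]
width: 0.0854
gripper_force: 0.0
2696 0.025615858480489778 ((431.7716979980469, 195.9624481201172), (63.50544357299805, 43.499351501464844), 69.774169921875)
[0.4279 0.2017 0.177 ]
```

View pics/w1.png

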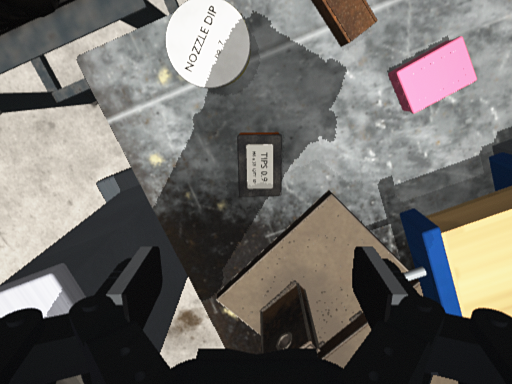

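The wrist view shows the orange box at (260,165), labelled "TIPS 0.9". The pink block (433,75) and the tin are clear of it. Measured centre is (0.4317, 0.196) at 69.5°. Next I settle and descend.

```bash
python3 -m pendant '[0,0,1,0.001,0,-0.03,0, 0,0,1,0.001,0,-0.06,0, 0,0,1,0.001,0,-0.09,0, 0,0,1,0.001,0,-0.115,0, 0,0,1,0.001,0,-0.125,0, 0,0,1,0.001,0,-0.125,0, 0,0,1,0.001,0,-0.125,0, 0,0,1,0.001,0,-0.125,0]'
```

```text
time_s: 2.82
eef_pos: [0.4321, 0.1965, 0.0569]
eef_rot: [179.9, -0.1, 69.5]
force: [-0.1, 0.5, 0.7]
width: 0.0854
gripper_force: 0.0
```

```bash
python3 -m pendant '[0,0,0,0,0,-0.02,0, 0,0,0,0,0,-0.04,0, 0,0,0,0,0,-0.05,0, 0,0,0,0,0,-0.054,0, 0,0,0,0,0,-0.054,0, 0,0,0,0,0,-0.054,0.6, 0,0,0,0,0,-0.054,1, 0,0,0,0,0,-0.054,1, 0,0,0,0,0,-0.054,1, 0,0,0,0,0,-0.054,1, 0,0,0,0,0,-0.054,1, 0,0,0,0,0,-0.054,1]'; python3 -m pendant '[0,0,0,0,0,0,1, 0,0,0,0,0,0.01,1,0,0,0,0,0,0.03,1,0,0,0,0,0,0.03,1]'
```

```text
time_s: 3.82
eef_pos: [0.4318, 0.1962, 0.0026]
eef_rot: [179.9, -0.0, 69.5]
force: [-4.3, -2.3, 20.3]
width: 0.039
gripper_force: 57.8
time_s: 4.15
eef_pos: [0.4325, 0.1968, 0.0344]
eef_rot: [179.9, -0.1, 69.5]
force: [1.2, 0.6, 0.5]
width: 0.038
gripper_force: 60.2
```

```bash
python3 -m pendant '[0,0,0,0,0,0.03,1,0,0,0,0,0,0.06,1,0,0,0,0,0,0.09,1,0,0,0,0,0,0.12,1,0,0,0,0,0,0.12,1,0,0,0,0,0,0.12,1]'
python3 - <<'E'
from h import *
w=snap('wrist','w2');s=snap('side','s2')
cv2.imwrite('pics/v2.png',np.hstack([cv2.resize(w['image'][184:384,130:390],(390,300)),cv2.resize(s['image'][60:300,60:320],(390,360))[:300]])[:,:,::-1])
E
```

```text
time_s: 4.65
eef_pos: [0.4323, 0.1961, 0.153]
eef_rot: [179.8, -0.1, 69.5]
force: [0.7, -0.6, -1.7]
width: 0.038
gripper_force: 60.4
```

View pics/v2.png

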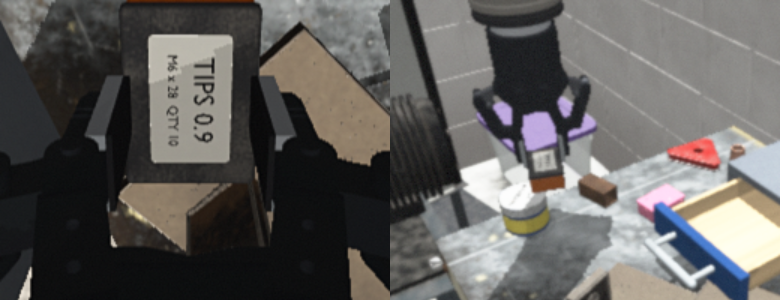

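```bash
python3 - <<'E'
from h import *
from h import ctrl
for n in('w2','s2'):
    s=load(n);P=pts(s);ok=s['depth']>0
    r=np.hypot(P[...,0]-.432,P[...,1]-.196)
    hs=cv2.cvtColor(s['image'],cv2.COLOR_RGB2HSV)
    lab=ok&(r<.05)&(P[...,2]>.1)&(P[...,2]<.21)&(hs[...,2]>110)&(hs[...,1]<70)
    nl,L,st,c=cv2.connectedComponentsWithStats(lab.astype(np.uint8))
    i=1+np.argmax(st[1:,4]);Q=P[L==i];c0=Q.mean(0);U,S,V=np.linalg.svd(Q-c0);nn=V[2]*np.sign(V[2][2])
    print(n,st[i],c0.round(4),nn.round(3),cv2.minAreaRect((Q[:,:2]*1000).astype(np.float32)))
    og=ok&(r<.06)&(P[...,2]>.1)&(hs[...,0]<14)&(hs[...,1]>150); print('orange',og.sum(),np.percentile(P[og],[2,50,98],axis=0).round(3).tolist())
E
```

```text
w2 [ 229  207   56   86 4180] [0.4328 0.1965 0.1757] [-0.002 -0.001  1.   ] ((432.5177307128906, 195.2430877685547), (46.29954147338867, 25.987730026245117), 69.62504577636719)
orange 803 [[0.426, 0.218, 0.153], [0.443, 0.225, 0.162], [0.461, 0.231, 0.173]]
s2 [151 159  21  16 220] [0.4299 0.1974 0.1746] [0.    0.006 1.   ] ((431.6231384277344, 200.9149932861328), (60.29905319213867, 31.531295776367188), 76.46533203125)
orange 143 [[0.403, 0.161, 0.153], [0.419, 0.167, 0.16], [0.436, 0.174, 0.167]]
```

The box is held level and centred, with its bottom about 3 mm below the TCP. Now I carry it to above the drawer.

```bash
python3 -m pendant '[0,0,-5.5,0,0,0.03,1, 0,0,-11.5,0.005,-0.005,0.05,1, 0,0,-17.5,0.02,-0.02,0.055,1, 0,0,-23.5,0.04,-0.04,0.055,1, 0,0,-29.5,0.06,-0.06,0.055,1, 0,0,-35.5,0.08,-0.08,0.055,1, 0,0,-41.5,0.1,-0.1,0.055,1, 0,0,-47.5,0.12,-0.12,0.055,1, 0,0,-53.5,0.14,-0.14,0.055,1, 0,0,-59.5,0.155,-0.15,0.055,1, 0,0,-65,0.165,-0.16,0.055,1, 0,0,-69.5,0.174,-0.165,0.055,1]'
python3 -m pendant '[0,0,0,0,0,0,1,0,0,0,0,0,0,1,0,0,0,0,0,0,1]'
python3 - <<'E'
from h import *
w=snap('wrist','w3');s=snap('side','s3');c=snap('scene','c3'); st=ctrl.sense()
print(w['cam_to_world'][:3,3]-st['eef_pos'],st['joint_pos'])
cv2.imwrite('pics/v3.png',np.hstack([cv2.resize(w['image'],(400,300)),cv2.resize(s['image'][100:280,200:440],(400,300))])[:,:,::-1])
P=pts(c);ok=c['depth']>0
for n,s in(('c',c),('w',w),('s',load('s3'))):
    P=pts(s);ok=s['depth']>0
    T=P[ok&(abs(P[...,2]-.12)<.004)&(abs(P[...,1]-.031)<.08)&(P[...,0]>.6)&(P[...,0]<.9)]
    h=cv2.cvtColor(s['image'],cv2.COLOR_RGB2HSV)
    F=P[ok&(abs(P[...,2]-.107)<.005)&(h[...,0]>105)&(h[...,0]<122)&(h[...,1]>150)]
    F2=P[ok&(abs(P[...,2]-.098)<.003)&(P[...,0]>.56)&(P[...,0]<.65)&(abs(P[...,1]-.031)<.1)]
    print(n,len(T),np.percentile(T[:,0],[0.5,2]) if len(T) else '',len(F),np.percentile(F,[1,99],axis=0).round(3).tolist() if len(F) else '', len(F2), np.percentile(F2[:,1],[1,99]) if len(F2) else '')
E
```

```text
time_s: 5.75
eef_pos: [0.6054, 0.0293, 0.2042]
eef_rot: [180.0, 0.2, -0.4]
force: [-0.1, 0.1, -1.4]
width: 0.0377
gripper_force: 60.7
time_s: 6.0
eef_pos: [0.6044, 0.0317, 0.2055]
eef_rot: [-180.0, 0.1, 0.2]
force: [-0.4, 0.3, -1.0]
width: 0.0377
gripper_force: 60.7
[ 0.07609112 -0.00097375  0.16202077] [   6.93013273   19.46542699  -20.0421116   100.40522494    7.46470454
   61.45178155 -105.50114513]
c 1788 [0.66605393 0.66739452] 344 [[0.537, -0.051, 0.102], [0.547, 0.111, 0.11]] 175 [-0.04324177  0.10646923]
w 23704 [0.66749699 0.66889818] 1124 [[0.54, -0.055, 0.102], [0.555, 0.115, 0.108]] 1611 [-0.0441843   0.10575419]
s 4122 [0.66458392 0.66589869] 472 [[0.536, -0.055, 0.102], [0.548, 0.108, 0.109]] 273 [-0.04357362  0.10780375]
```

View pics/v3.png

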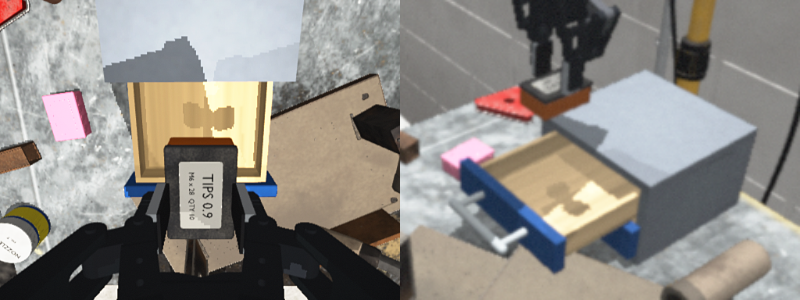

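The drawer is open with its floor clear and the box held over it (wrist view (205,190)). The free gap in x runs 0.560–0.666 and the drawer centre is y 0.031. I descend at x 0.611.

```bash
python3 -m pendant '[0,0,0,0.006,0,-0.02,1, 0,0,0,0.006,0,-0.045,1, 0,0,0,0.006,0,-0.07,1, 0,0,0,0.006,0,-0.095,1, 0,0,0,0.006,0,-0.11,1, 0,0,0,0.006,0,-0.12,1, 0,0,0,0.006,0,-0.125,1, 0,0,0,0.006,0,-0.128,1, 0,0,0,0.006,0,-0.13,1, 0,0,0,0.006,0,-0.13,1,0,0,0,0.006,0,-0.13,1]'
```

```text
time_s: 7.07
eef_pos: [0.6118, 0.0311, 0.0773]
eef_rot: [-180.0, -0.1, 0.0]
force: [-0.6, 0.4, -0.6]
width: 0.0382
gripper_force: 60.7
```

```bash
python3 -m pendant '[0,0,0,0,0,-0.001,1,0,0,0,0,0,-0.002,1,0,0,0,0,0,-0.003,1,0,0,0,0,0,-0.0035,1,0,0,0,0,0,-0.0035,1]'
```

```text
time_s: 7.48
eef_pos: [0.6115, 0.031, 0.0732]
eef_rot: [-180.0, -0.0, 0.0]
force: [-0.0, -0.2, 2.1]
width: 0.0377
gripper_force: 63.3
```

```bash
python3 -m pendant '[0,0,0,0,0,0,0.4,0,0,0,0,0,0,0.25,0,0,0,0,0,0,0.2,0,0,0,0,0,0,0.2,0,0,0,0,0,0,0.2,0,0,0,0,0,0.01,0.2,0,0,0,0,0,0.03,0.2,0,0,0,0,0,0.06,0.2,0,0,0,0,0,0.09,0.2,0,0,0,0,0,0.12,0.2,0,0,0,0,0,0.13,0.4,0,0,0,0,0,0.13,0.7]'
python3 - <<'E'
from h import *
w=snap('wrist','w4');s=snap('side','s4');c=snap('scene','c4')
cv2.imwrite('pics/v4.png',np.hstack([cv2.resize(w['image'],(400,300)),cv2.resize(s['image'][100:280,200:440],(400,300))])[:,:,::-1])
for n,s in(('w',w),('c',c)):
    P=pts(s);ok=s['depth']>0
    Q=P[ok&(abs(P[...,2]-.096)<.0045)&(P[...,0]>.562)&(P[...,0]<.66)&(abs(P[...,1]-.031)<.055)]
    if len(Q):print(n,len(Q),np.median(Q[:,2]),cv2.minAreaRect((Q[:,:2]*1000).astype(np.float32)))
E
```

```text
time_s: 8.48
eef_pos: [0.6129, 0.0313, 0.207]
eef_rot: [-180.0, -0.3, 0.0]
force: [1.1, -0.7, 0.3]
width: 0.0452
gripper_force: 0.0
w 3527 0.09565617827046508 ((612.5571899414062, 29.61058235168457), (43.518985748291016, 63.542240142822266), 89.88542175292969)
c 428 0.09662136264070131 ((611.9647216796875, 30.31893539428711), (43.0206298828125, 64.0231704711914), 89.85675048828125)
```

View pics/v4.png

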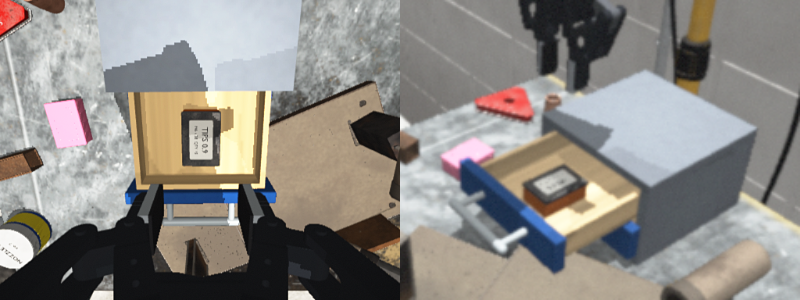

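The box lies flat, lid up (top at z 0.096), centred in the drawer at wrist (200,138). Next I shut the fingers and go down in front of the handle.

```bash
python3 -m pendant '[0,0,0,-0.03,0,0,1,0,0,0,-0.065,0,0,1,0,0,0,-0.1,0,0,1,0,0,0,-0.13,0,0,1,0,0,0,-0.146,0,0,1,0,0,0,-0.146,0,-0.02,1,0,0,0,-0.146,0,-0.05,1,0,0,0,-0.146,0,-0.08,1,0,0,0,-0.146,0,-0.105,1,0,0,0,-0.146,0,-0.12,1,0,0,0,-0.146,0,-0.128,1,0,0,0,-0.146,0,-0.128,1]'
```

```text
time_s: 9.63
eef_pos: [0.4638, 0.031, 0.073]
eef_rot: [180.0, 0.2, 0.0]
force: [-1.5, -0.2, 0.4]
width: 0.0001
gripper_force: 0.0
```

```bash
python3 -m pendant '[0,0,0,0.008,0,0,1,0,0,0,0.016,0,0,1,0,0,0,0.024,0,0,1,0,0,0,0.032,0,0,1,0,0,0,0.04,0,0,1,0,0,0,0.048,0,0,1,0,0,0,0.056,0,0,1]';python3 -m pendant '[0,0,0,0.008,0,0,1,0,0,0,0.016,0,0,1,0,0,0,0.024,0,0,1,0,0,0,0.032,0,0,1,0,0,0,0.04,0,0,1,0,0,0,0.048,0,0,1,0,0,0,0.056,0,0,1]'
```

```text
time_s: 10.22
eef_pos: [0.5223, 0.031, 0.0752]
eef_rot: [-180.0, -0.0, 0.0]
force: [-0.4, -0.2, -0.2]
width: 0.0
gripper_force: 0.0
time_s: 10.8
eef_pos: [0.578, 0.0311, 0.0749]
eef_rot: [-180.0, 0.0, 0.0]
force: [-2.2, 1.5, -0.4]
width: 0.0
gripper_force: 0.7
```

```bash
python3 -m pendant '[0,0,0,0.004,0,0,1,0,0,0,0.008,0,0,1,0,0,0,0.012,0,0,1,0,0,0,0.016,0,0,1,0,0,0,0.018,0,0,1]';python3 -m pendant '[0,0,0,0.001,0,0,1,0,0,0,0.002,0,0,1,0,0,0,0.003,0,0,1]';python3 -m pendant '[0,0,0,0.001,0,0,1,0,0,0,0.002,0,0,1,0,0,0,0.002,0,0,1]'
```

```text
time_s: 11.22
eef_pos: [0.5957, 0.031, 0.075]
eef_rot: [-180.0, -0.0, 0.0]
force: [-0.8, 0.8, 0.0]
width: -0.0002
gripper_force: 0.5
time_s: 11.47
eef_pos: [0.5982, 0.031, 0.075]
eef_rot: [180.0, 0.0, 0.0]
force: [-1.6, -0.1, 0.1]
width: -0.0002
gripper_force: 0.5
time_s: 11.72
eef_pos: [0.6005, 0.031, 0.075]
eef_rot: [-180.0, -0.0, 0.0]
force: [-0.4, -0.1, -0.6]
width: -0.0001
gripper_force: 0.0
```

```bash
python3 -m pendant '[0,0,0,0.001,0,0,1,0,0,0,0.002,0,0,1,0,0,0,0.002,0,0,1]';python3 -m pendant '[0,0,0,0.001,0,0,1,0,0,0,0.002,0,0,1,0,0,0,0.002,0,0,1]';python3 -m pendant '[0,0,0,0.001,0,0,1,0,0,0,0.002,0,0,1,0,0,0,0.002,0,0,1]'
python3 - <<'E'
from h import *
w=snap('wrist','w5');h=cv2.cvtColor(w['image'],cv2.COLOR_RGB2HSV);P=pts(w)
F=P[(w['depth']>0)&(abs(P[...,2]-.107)<.005)&(h[...,0]>105)&(h[...,0]<122)&(h[...,1]>150)];print(len(F),np.percentile(F[:,0],[2,50,98]))
E
```

```text
time_s: 11.97
eef_pos: [0.6026, 0.031, 0.075]
eef_rot: [-180.0, -0.0, 0.0]
force: [-0.9, 0.4, 0.3]
width: -0.0004
gripper_force: 0.0
time_s: 12.22
eef_pos: [0.6046, 0.031, 0.075]
eef_rot: [-180.0, -0.0, 0.0]
force: [-0.2, 0.0, 0.2]
width: 0.0001
gripper_force: 0.0
time_s: 12.47
eef_pos: [0.6066, 0.031, 0.075]
eef_rot: [-180.0, -0.0, 0.0]
force: [-0.2, -0.1, 0.3]
width: -0.0001
gripper_force: 0.0
13387 [0.6189175  0.62694553 0.63333313]
```

```bash
python3 - <<'E'
from h import *
w=load('w5');s=snap('side','s5');c=snap('scene','c5')
cv2.imwrite('pics/v5.png',np.vstack([np.hstack([cv2.resize(w['image'],(400,300)),cv2.resize(s['image'][100:280,200:440],(400,300))]),cv2.resize(c['image'][110:260,200:400],(800,300))])[:,:,::-1])
E
```

```text
(no output)
```

View pics/v5.png

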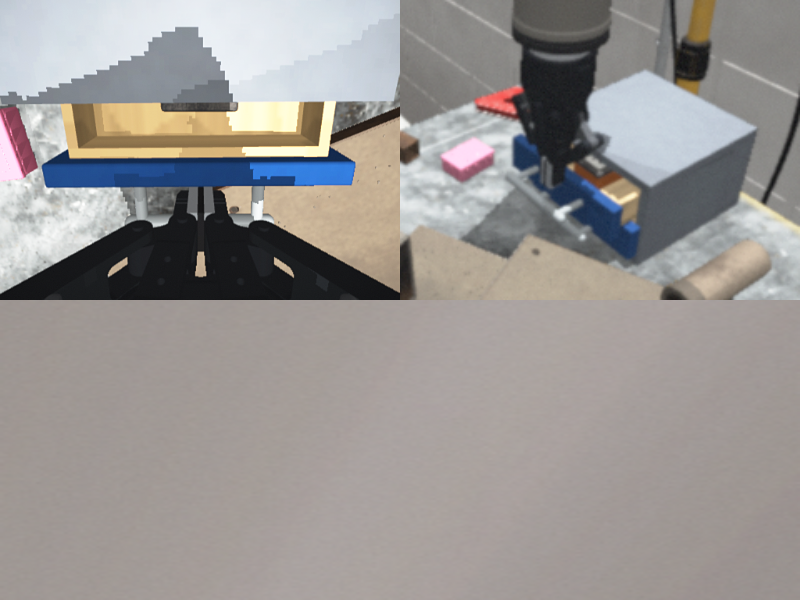

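The drawer is part shut. The fingers now bear on the blue front at wrist (200,190), between the handle posts, and the box (200,105) is passing under the top. The front is at x 0.619 and must reach about 0.653, so I keep pushing and watch the force.

```bash
python3 -m pendant '[0,0,0,0.004,0,0,1,0,0,0,0.008,0,0,1,0,0,0,0.012,0,0,1,0,0,0,0.016,0,0,1,0,0,0,0.02,0,0,1,0,0,0,0.024,0,0,1,0,0,0,0.026,0,0,1]';python3 -m pendant '[0,0,0,0.001,0,0,1,0,0,0,0.002,0,0,1,0,0,0,0.003,0,0,1]';python3 -m pendant '[0,0,0,0.001,0,0,1,0,0,0,0.002,0,0,1,0,0,0,0.002,0,0,1]'
```

```text
time_s: 13.2
eef_pos: [0.633, 0.031, 0.075]
eef_rot: [-180.0, -0.0, 0.0]
force: [-1.3, 0.1, -0.2]
width: -0.0001
gripper_force: 0.5
time_s: 13.45
eef_pos: [0.6353, 0.031, 0.075]
eef_rot: [-180.0, 0.0, 0.0]
force: [-1.7, 1.5, -0.5]
width: 0.0001
gripper_force: 0.5
time_s: 13.7
eef_pos: [0.6375, 0.031, 0.075]
eef_rot: [-180.0, -0.0, 0.0]
force: [0.4, 0.4, -0.7]
width: 0.0002
gripper_force: 0.1
```

```bash
python3 -m pendant '[0,0,0,0.001,0,0,1,0,0,0,0.002,0,0,1,0,0,0,0.002,0,0,1]'
```

```text
time_s: 13.95
eef_pos: [0.6396, 0.031, 0.075]
eef_rot: [-180.0, -0.0, 0.0]
force: [0.4, 0.1, -1.1]
width: 0.0002
gripper_force: 0.0
```

```bash
cat > f.py <<'E'
from h import *
import sys
w=snap('wrist',sys.argv[1]);h=cv2.cvtColor(w['image'],cv2.COLOR_RGB2HSV);P=pts(w);ok=w['depth']>0
F=P[ok&(abs(P[...,2]-.107)<.004)&(h[...,0]>105)&(h[...,0]<122)&(h[...,1]>150)];print(len(F),np.percentile(F[:,0],[2,50,98]).round(4))
T=P[ok&(abs(P[...,2]-.12)<.004)&(abs(P[...,1]-.031)<.08)&(P[...,0]>.6)&(P[...,0]<.9)];print(np.percentile(T[:,0],[.5,2]))
E
python3 -m pendant '[0,0,0,0.001,0,0,1,0,0,0,0.002,0,0,1,0,0,0,0.002,0,0,1]';python3 -m pendant '[0,0,0,0.001,0,0,1,0,0,0,0.001,0,0,1]'; python3 f.py w6
```

```text
time_s: 14.2
eef_pos: [0.6411, 0.031, 0.0749]
eef_rot: [180.0, 0.0, 0.0]
force: [-3.7, 0.2, 1.6]
width: 0.0001
gripper_force: 1.8
time_s: 14.37
eef_pos: [0.6411, 0.031, 0.0749]
eef_rot: [180.0, 0.1, 0.0]
force: [-10.4, -0.6, 7.5]
width: -0.0002
gripper_force: 5.1
6779 [0.6531 0.6575 0.6617]
[0.65259976 0.66872357]
```

```bash
python3 -m pendant '[0,0,0,0.001,0,0,1,0,0,0,0.001,0,0,1]'; python3 -m pendant '[0,0,0,-0.003,0,0,1,0,0,0,-0.005,0,0,1,0,0,0,-0.005,0,0,1,0,0,0,-0.005,0,0.01,1,0,0,0,-0.005,0,0.03,1,0,0,0,-0.005,0,0.06,1,0,0,0,-0.005,0,0.09,1,0,0,0,-0.02,0,0.12,1,0,0,0,-0.05,0,0.14,1,0,0,0,-0.08,0,0.15,1,0,0,0,-0.11,0,0.15,1,0,0,0,-0.11,0,0.15,1]'; python3 f.py w7
python3 - <<'E'
from h import *
w=load('w7');s=snap('side','s7')
cv2.imwrite('pics/v7.png',np.hstack([cv2.resize(w['image'],(400,300)),cv2.resize(s['image'],(400,300))])[:,:,::-1])
E
```

```text
time_s: 14.58
eef_pos: [0.6411, 0.031, 0.0747]
eef_rot: [180.0, 0.3, 0.0]
force: [-16.4, -0.1, 11.0]
width: 0.0003
gripper_force: 8.4
time_s: 15.58
eef_pos: [0.5297, 0.031, 0.2268]
eef_rot: [179.9, -0.1, 0.0]
force: [3.4, 0.3, -0.0]
width: 0.0
gripper_force: 0.0
4594 [0.6522 0.659  0.6661]
[0.66614235 0.6661747 ]
```

View pics/v7.png

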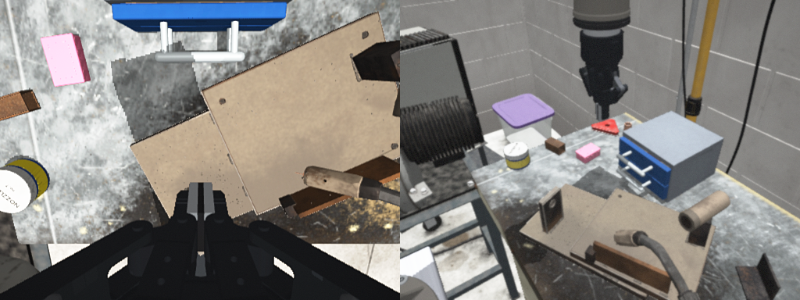

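The drawer is flush: its front spans 0.652–0.666 against the chest edge at 0.666. The tube, pink block, tin and upright plate are all in place, and the robot is clear of everything.

```bash
python3 -m pendant '[0,0,0,0,0,0,1,0,0,0,0,0,0,1]'; python3 -c "
from bench import ctrl
print(ctrl.finish_job())"
```

```text
time_s: 15.85
eef_pos: [0.5341, 0.0311, 0.2252]
eef_rot: [-180.0, -0.0, 0.0]
force: [-1.0, 0.5, -0.5]
width: 0.0
gripper_force: 0.0
the job is handed in; nothing more can be done
None
```

The orange box was laid lid up on the upper drawer's floor, the drawer is pushed fully shut, the rusty tube was left where it lay, and the job was handed in at about 16 s (no verdict came back).

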